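# Run a fingertip along the tally flags

### The arm

A 6-joint arm with a two-finger parallel gripper is mounted at the origin on a cart in front of the work surface, level with it; the furniture and walls round the work are solid. World frame = base frame: x ahead of the robot, y to its left, z up, the work surface at z = 0. Lengths are in m, angles in rad, forces in N, time in s.
With the tool pointing down it reaches from about 0.275 to 0.825 m from the base axis. Payload 4.9 kg.
Tool frame: the origin (TCP) lies midway between the tips of the shut fingers; the grasp point (between the pads) lies 19 mm behind it (grip_point_offset is the distance from the TCP to the grasp point, in m); z points along the fingers, y is the line along which they close (so a half turn about z gives the same grasp; the last joint's range is limited). The gripper opens to 85 mm and grips with 20 to 120 N. Pads are 22 mm wide; open, the fingers measure 114 mm over their backs; the gripper's body (76 mm by 85 mm) begins 54 mm behind the grasp point. The pads swing forward as they close: fully open they stand 13 mm farther back than shut.
Start: joints at [-1.415, 0.326, -0.193, 1.052, 0, 1.437], TCP at [0.157, -0.527, 0.231] pointing down, gripper open.
Joint ranges: [-2.65, 2.65], [-0.97, 1.79], [-1.3, 1.35], [-1.93, 2.1], [-1.47, 1.37], [-3.14, 3.14]. Speed limits (rad/s): [2.57, 2.57, 3.14, 3.14, 3.14, 3.14].

### API

Orientations are given as a rotation vector (axis times angle).
In Python, from cell import * gives the robot as it stands. Calls block until the motion is done:
- movep(position, orientation): joint-space move of the TCP to a pose.
- move_l(position, velocity=0.15, rot=None, until_force=None): straight line of the TCP; rot=None keeps the orientation; velocity is the mean speed in m/s. With until_force (N) it stops when the force on the tool has changed by that much, and returns True; else False.
- set_joints(angles): joint-space move.
- let_go() and grab(newtons=None): open the fingers fully, or close them until they stop; newtons is the grip in N (None keeps the last).
- sleep(seconds).
- ik(position, orientation): joint angles nearest the present ones, or None.
- get_state(): the state.
- grab_frame(name): name is "scene" or "top" or "wrist"; returns a dict with "img" (480x640x3 uint8, red, green, blue), "fx", "fy", "cx", "cy" (pixels), "cam_to_world" (4x4, takes a point from camera to world coordinates); the wrist camera has in their place "T_tool_cam" (4x4, takes a point from camera to tool coordinates, whose origin is the TCP and whose axes are the flange's). Camera axes: x right, y down, z forward; pixel columns grow to the right and rows downward; lengths in m; the calibration is good to about 2 mm. A picture is of the moment at which its call begins: read the wrist's pose just before it. There is no depth.
A pose or a line that the arm cannot do raises MotionError and nothing moves.
- sign_off(): hands the job in; it is judged then, once.
Trained networks look in the newest picture that a camera, given by its name, has taken for a name from the list of things; names that differ only in an ending like _2 or _b are one class to them, and where a whole thing is asked for, a point or a joint stands for the part that bears it (a point fixed in the world has none). Each returns a list of dicts, best first, with "score" (0 to 1); they miss things now and then, are a little off and sometimes report something else, mostly with a low value. They report only what shows in the picture. A call takes as long as a camera call.
- spot_in(camera, name): "centre" ([column, row] in pixels, amid what is visible of it).
- silhouettes(camera, name): "mask" (480x640 bool, what is visible of it) and "centre" ([column, row] in pixels, amid what is visible of it).
- tip_of(camera, name): "centre" ([column, row] in pixels: a listed point, or the origin of a listed thing).
The state is a dict: "clock": time; "q": joint angles; "joint_velocities": joint speeds; "tau": joint torques, N m; "position": TCP position; "eef_rot": TCP orientation; "contact_force": force on the tool from outside, world axes, zero at the start; "wrist_torque": the same for the moment, N m; "finger_gap": opening from 0.0 (shut) to 1.0 (fully open); "grasp_force": force on a finger pad.
Only numpy, scipy, OpenCV 4.12 (cv2) and the standard library are available. Lean on these libraries where they do the work, as an engineer would, in place of code of your own. Each camera call takes 0.05 s, during which the arm holds its last target. There are 200 camera calls.

### The job

Clear the outer row of the crate tally board: starting from the end with the red dot, run your fingertips lightly along the curved row of six blue flags, so that one after the other each is tipped well over, away from the dot. Leave the three white flags of the inner row standing, do not press hard on the board, lift it or push it out of place, and leave the other things on the bench alone.

Things in the scene. Friction and masses are not known exactly. Their poses are not given: they have to be found in the camera images.
- tally_board: Loose wooden board, 140 (x) x 290 (y) x 17 mm high, 1.2 kg, flat on the bench. Origin: centre of its underside; z up. Outer row: six blue flags on a white painted arc, radius 150 mm; inner row: three white flags on an arc of radius 85 mm. Both arcs centre on board (-118, 0) mm and bulge toward board +x. A 20 mm red dot marks the start of the outer row, at board +y.
- flag_1 (a joint): Angle of blue flag 1 (1 is nearest the red dot, 6 farthest): 0 upright, positive tipped away from the dot along the row, pi/2 level, negative leaning back to the dot; stops -0.7 and 1.65. A plate 21 mm wide (across the row), 4 mm thick, 34 mm from hinge axis to top edge; it tips with about 0.2 N and stays at any angle it is left.
- flag_1_hinge (a point): Middle of the hinge axis of blue flag 1: on the outer row, 26 mm above the bench (9 mm above the board's top), axis across the row; flags follow one another about 40 mm apart along the arc. Axes as the board's.
- flag_2 (a joint): Angle of blue flag 2 (1 is nearest the red dot, 6 farthest): 0 upright, positive tipped away from the dot along the row, pi/2 level, negative leaning back to the dot; stops -0.7 and 1.65. A plate 21 mm wide (across the row), 4 mm thick, 34 mm from hinge axis to top edge; it tips with about 0.2 N and stays at any angle it is left.
- flag_2_hinge (a point): Middle of the hinge axis of blue flag 2: on the outer row, 26 mm above the bench (9 mm above the board's top), axis across the row; flags follow one another about 40 mm apart along the arc. Axes as the board's.
- flag_3 (a joint): Angle of blue flag 3 (1 is nearest the red dot, 6 farthest): 0 upright, positive tipped away from the dot along the row, pi/2 level, negative leaning back to the dot; stops -0.7 and 1.65. A plate 21 mm wide (across the row), 4 mm thick, 34 mm from hinge axis to top edge; it tips with about 0.2 N and stays at any angle it is left.
- flag_3_hinge (a point): Middle of the hinge axis of blue flag 3: on the outer row, 26 mm above the bench (9 mm above the board's top), axis across the row; flags follow one another about 40 mm apart along the arc. Axes as the board's.
- flag_4 (a joint): Angle of blue flag 4 (1 is nearest the red dot, 6 farthest): 0 upright, positive tipped away from the dot along the row, pi/2 level, negative leaning back to the dot; stops -0.7 and 1.65. A plate 21 mm wide (across the row), 4 mm thick, 34 mm from hinge axis to top edge; it tips with about 0.2 N and stays at any angle it is left.
- flag_4_hinge (a point): Middle of the hinge axis of blue flag 4: on the outer row, 26 mm above the bench (9 mm above the board's top), axis across the row; flags follow one another about 40 mm apart along the arc. Axes as the board's.
- flag_5 (a joint): Angle of blue flag 5 (1 is nearest the red dot, 6 farthest): 0 upright, positive tipped away from the dot along the row, pi/2 level, negative leaning back to the dot; stops -0.7 and 1.65. A plate 21 mm wide (across the row), 4 mm thick, 34 mm from hinge axis to top edge; it tips with about 0.2 N and stays at any angle it is left.
- flag_5_hinge (a point): Middle of the hinge axis of blue flag 5: on the outer row, 26 mm above the bench (9 mm above the board's top), axis across the row; flags follow one another about 40 mm apart along the arc. Axes as the board's.
- flag_6 (a joint): Angle of blue flag 6 (1 is nearest the red dot, 6 farthest): 0 upright, positive tipped away from the dot along the row, pi/2 level, negative leaning back to the dot; stops -0.7 and 1.65. A plate 21 mm wide (across the row), 4 mm thick, 34 mm from hinge axis to top edge; it tips with about 0.2 N and stays at any angle it is left.
- flag_6_hinge (a point): Middle of the hinge axis of blue flag 6: on the outer row, 26 mm above the bench (9 mm above the board's top), axis across the row; flags follow one another about 40 mm apart along the arc. Axes as the board's.
- inner_1 (a joint): Angle of white flag 1 of the inner row (1 at board +y, 3 at board -y): same make and meaning as the blue flags, to be left standing. Hinge middles at board (-42, 37), (-33, 0), (-42, -37) mm, 26 mm above the bench.
- inner_2 (a joint): Angle of white flag 2 of the inner row (1 at board +y, 3 at board -y): same make and meaning as the blue flags, to be left standing. Hinge middles at board (-42, 37), (-33, 0), (-42, -37) mm, 26 mm above the bench.
- inner_3 (a joint): Angle of white flag 3 of the inner row (1 at board +y, 3 at board -y): same make and meaning as the blue flags, to be left standing. Hinge middles at board (-42, 37), (-33, 0), (-42, -37) mm, 26 mm above the bench.
- start_dot (a point): Centre of the red dot on the board's top, 17 mm above the bench, on the line of the outer row about 41 mm before blue flag 1. Axes as the board's.
- stopper_1: Wooden-capped cork stopper, 36 mm across, 39 mm high, standing behind the board (board +x); origin at the centre of its underside. A bystander, to be left alone.
- seal_cap_2: Orange cylindrical cap, 34 mm across, 36 mm high, standing behind the board (board +x); origin at the centre of its underside. A bystander, to be left alone.
- pencil: Green pencil, 150 mm long (its y), 8 mm thick, lying in front of the board (board -x); origin at the centre of its underside. A bystander, to be left alone.
- tape_roll: Roll of paper tape, 69 mm across, 24 mm high; origin at the centre of its underside. A bystander, to be left alone.
- water_dish: Round steel dish, 72 mm across, 21 mm high; origin at the centre of its underside. A bystander, to be left alone.
- smoothing_block: Wooden block, 46 x 90 x 31 mm; origin at the centre of its underside. A bystander, to be left alone.

How it is judged:
By the outcome, as a careful person would: the job done as asked, in the order asked, and still so for the second after the job is handed in, with the robot touching nothing.
It also fails if it takes over 43 s, if anything falls off the work surface, if the arm or the gripper's body presses on something with over 40 N, if the wrist force passes 120 N, or if a joint passes its speed limit or range.

## Working session

There is one attempt and no reset: what is moved stays moved. The work goes in short steps, each a Python script; the robot and the scene stay as the last script left them, time stands still between calls to the robot, and variables do not carry over. Pictures are saved under pics/ and viewed, at most 10 in all, crops included, and the job is handed in when it is done.

```bash
mkdir -p pics
cat > h.py <<'E'
from cell import *
import numpy as np, cv2
def save(n,f): cv2.imwrite(n,cv2.cvtColor(f["img"],cv2.COLOR_RGB2BGR))
def toplane(f,px,z,T=None):
    T=np.array(f["cam_to_world"]) if T is None else T
    d=T[:3,:3]@np.array([(px[0]-f["cx"])/f["fx"],(px[1]-f["cy"])/f["fy"],1.])
    return T[:3,3]+d*(z-T[2,3])/d[2]
E
python3 - <<'E'
from h import *
print(get_state())
for c in("top","scene"):
    f=grab_frame(c); save(f"pics/{c}0.png",f)
    print(c,np.round(f["cam_to_world"],3).tolist())
    for n,z in [("start_dot",.017),("tally_board",0)]+[(f"flag_{i}_hinge",.026) for i in range(1,7)]:
        for r in tip_of(c,n)[:2]: print(n,np.round(r["centre"],1),round(r["score"],2),np.round(toplane(f,r["centre"],z),3))
E
```

```text
{'clock': 0.0, 'q': array([-1.41520669e+00,  3.26967264e-01, -1.93594516e-01,  1.05200492e+00,
        3.52313772e-05,  1.43659339e+00]), 'joint_velocities': array([1.19249939e-03, 7.64071810e-04, 7.28350031e-04, 1.14404407e-03,
       2.53960405e-04, 6.22788801e-05]), 'tau': array([-1.77545421e-04, -4.43397725e+01,  2.62442511e+01,  1.53866195e-02,
       -6.58169779e-05, -9.31842230e-07]), 'position': array([ 0.15709194, -0.52647287,  0.23048508]), 'eef_rot': array([-3.10691946e+00, -4.53358227e-01, -2.55872320e-05]), 'contact_force': array([ 0.19124461,  0.4795552 , -0.09300137]), 'wrist_torque': array([-0.05042049, -0.04851198, -0.00345295]), 'grasp_force': 0.0, 'finger_gap': 0.9987648631793787}
top [[0.003, -0.999, 0.051, 0.489], [-1.0, -0.004, -0.005, -0.034], [0.005, -0.051, -0.999, 0.99], [0.0, 0.0, 0.0, 1.0]]
start_dot [261.1 256.7] 0.71 [0.506 0.091 0.017]
tally_board [317.8 245.1] 0.79 [ 0.532 -0.033  0.   ]
flag_1_hinge [273.7 245.5] 0.57 [0.53  0.063 0.026]
flag_2_hinge [293.3 234.5] 0.6 [0.554 0.02  0.026]
flag_3_hinge [307.3 233. ] 0.91 [ 0.557 -0.01   0.026]
flag_4_hi
[... 382 characters left out ...]
.0]]
start_dot [249.  248.7] 0.62 [0.509 0.088 0.017]
tally_board [305.6 264.8] 0.64 [ 0.538 -0.03   0.   ]
tally_board [318.9 253.1] 0.45 [ 0.581 -0.037  0.   ]
flag_1_hinge [266.6 242.4] 0.74 [0.535 0.06  0.026]
flag_2_hinge [286.5 242.1] 0.69 [0.554 0.024 0.026]
flag_2_hinge [305.6 247.5] 0.53 [ 0.559 -0.019  0.026]
flag_3_hinge [306.3 247. ] 0.73 [ 0.561 -0.019  0.026]
flag_3_hinge [234.2 196.3] 0.7 [0.633 0.216 0.026]
flag_4_hinge [320.1 250.8] 0.57 [ 0.564 -0.049  0.026]
flag_5_hinge [337.8 264.3] 0.7 [ 0.547 -0.098  0.026]
flag_5_hinge [306.1 247.6] 0.25 [ 0.559 -0.02   0.026]
flag_6_hinge [348.6 276.8] 0.85 [ 0.527 -0.131  0.026]
flag_6_hinge [302.5 246. ] 0.43 [ 0.56  -0.011  0.026]
```

Run:
```python
import cv2
a=cv2.imread("pics/top0.png")[150:330,180:440]; b=cv2.imread("pics/scene0.png")[150:350,180:440]
cv2.imwrite("pics/a.png",cv2.resize(a,(780,540),interpolation=2)); cv2.imwrite("pics/b.png",cv2.resize(b,(780,600),interpolation=2))
```

```text
(no output)
```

View pics/a.png

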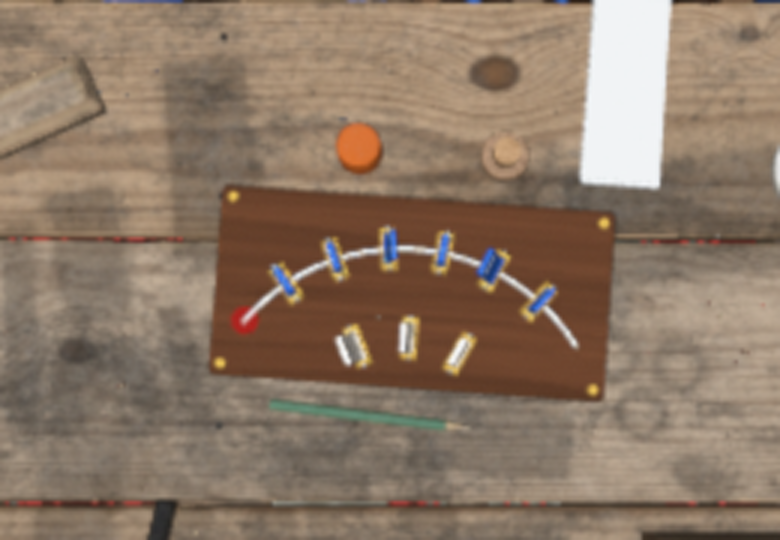

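View pics/b.png

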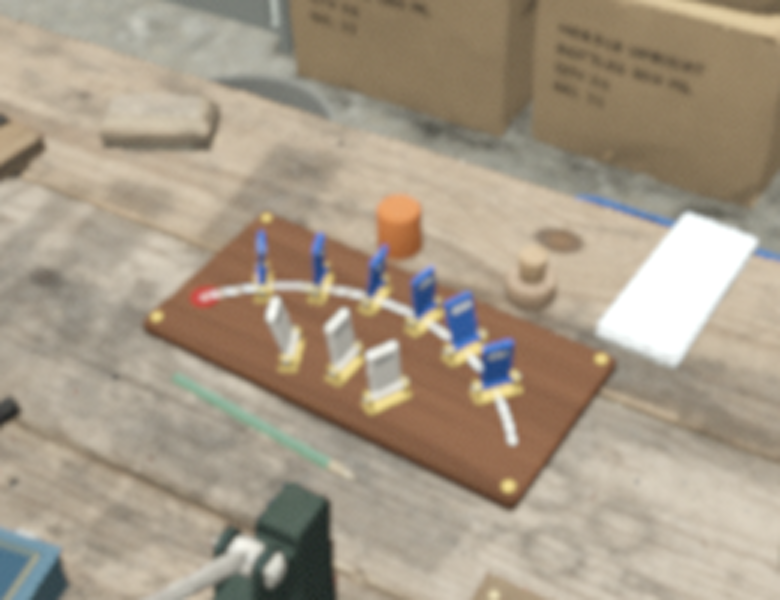

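Top view: board nearly square to the base (yaw about -0.06), dot at px (261,257), flags arcing to the right to (360,250); some flags (5, and white 1) lean a little. The scene view agrees. Next I fit the board pose and take a close look.

```bash
cat >> h.py <<'E'
from scipy.optimize import least_squares
from scipy.spatial.transform import Rotation as Rn
C=np.array([-.118,0]); A=[.667,.4,.133,-.133,-.4,-.667]
M={f"flag_{i+1}_hinge":np.r_[C+.15*np.array([np.cos(a),np.sin(a)]),.026] for i,a in enumerate(A)}
M["start_dot"]=np.r_[C+.15*np.array([np.cos(.94),np.sin(.94)]),.017]
M["tally_board"]=np.zeros(3)
def w2(p,m): c,s=np.cos(p[2]),np.sin(p[2]); return np.array([p[0]+c*m[0]-s*m[1],p[1]+s*m[0]+c*m[1]])
def fit(obs):
    g=lambda p: np.concatenate([w2(p,M[n])-q[:2] for n,q in obs])
    r=least_squares(g,[.535,-.032,-.06],loss="soft_l1",f_scale=.003); return r.x,g(r.x).reshape(-1,2)
def rot(p,a,flip=0):
    t=a+p[2]-np.pi/2  # travel direction
    x=np.array([np.cos(t),np.sin(t),0])*(-1 if flip else 1); z=np.array([0,0,-1.]); return Rn.from_matrix(np.c_[x,np.cross(z,x),z]).as_rotvec()
def arc(p,a,z,r=.15): return np.r_[w2(p,C+r*np.array([np.cos(a),np.sin(a)])),z]
def look(c,T=None):
    f=grab_frame(c); o=[]
    for n in M:
        for r in tip_of(c,n)[:2]:
            if r["score"]>.5: o.append((n,toplane(f,r["centre"],M[n][2],T)))
    return f,o
E
python3 - <<'E'
from h import *
obs=look("top")[1]+look("scene")[1]
p,r=fit(obs); print(p.round(4)); print([(n,*(v*1000).round(1)) for (n,_),v in zip(obs,r)])
for fl in(0,1):
    for a in(1.0,0,-1.0): 
        q=ik(arc(p,a,.033),rot(p,a,fl)); print(fl,a,None if q is None else np.round(q,2))
grab(20)
movep([p[0]-.03,p[1],.27],rot(p,0,0))
s=get_state(); f=grab_frame("wrist"); save("pics/w0.png",f); print(s["clock"],s["position"],np.round(f["T_tool_cam"],3).tolist())
E
```

```text
[ 0.5304 -0.0302 -0.0802]
[('flag_1_hinge', np.float64(3.1), np.float64(5.7)), ('flag_2_hinge', np.float64(2.2), np.float64(4.4)), ('flag_3_hinge', np.float64(2.5), np.float64(-3.2)), ('flag_4_hinge', np.float64(1.4), np.float64(-2.7)), ('flag_5_hinge', np.float64(13.6), np.float64(-4.1)), ('flag_6_hinge', np.float64(-3.1), np.float64(5.6)), ('flag_6_hinge', np.float64(15.2), np.float64(-209.2)), ('start_dot', np.float64(5.1), np.float64(2.9)), ('tally_board', np.float64(-1.5), np.float64(-2.1)), ('flag_1_hinge', np.float64(-2.1), np.float64(-3.4)), ('flag_2_hinge', np.float64(-1.8), np.float64(0.5)), ('flag_3_hinge', np.float64(8.8), np.float64(-0.3)), ('flag_4_hinge', np.float64(-4.6), np.float64(-0.5)), ('flag_5_hinge', np.float64(-4.8), np.float64(4.5)), ('flag_6_hinge', np.float64(-4.4), np.float64(3.3)), ('start_dot', np.float64(-5.0), np.float64(-0.1)), ('start_dot', np.float64(-140.0), np.float64(-135.2)), ('tally_board', np.float64(1.6), np.float64(3.6))]
0 1.0 [ 0.05  0.49 -0.53  0.55 -0.   -2.44]
0 0 [-0.19  0.56 -0.4   0.62  0.   -1.68]
0 -1.0 [-0.45  0.48 -0.55  0.54  0.   -0.94]
1 1.0 [ 0.05  0.49 -0.53  0.55  0.    0.7 ]
1 0 [-0.19  0.56 -0.4   0.62  0.    1.46]
1 -1.0 [-0.45  0.48 -0.55  0.54  0.    2.2 ]
5.2083 [ 0.50044427 -0.0306077   0.26994514] [[0.001, -0.966, -0.258, 0.066], [1.0, 0.001, 0.0, 0.0], [0.0, -0.258, 0.966, -0.143], [0.0, 0.0, 0.0, 1.0]]
```

Run:
```python
from h import *
s=get_state(); f=grab_frame("wrist"); 
T=np.eye(4); T[:3,:3]=Rn.from_rotvec(s["eef_rot"]).as_matrix(); T[:3,3]=s["position"]; T=T@np.array(f["T_tool_cam"])
f,o=look("wrist",T); 
if len(o)>2:
    p,r=fit(o); print(p.round(4)); print([(n,*(v*1000).round(1)) for (n,_),v in zip(o,r)])
```

```text
[ 0.5278 -0.0311 -0.0651]
[('flag_1_hinge', np.float64(-3.4), np.float64(2.1)), ('flag_2_hinge', np.float64(2.3), np.float64(-2.2)), ('flag_3_hinge', np.float64(-0.6), np.float64(-0.8)), ('flag_5_hinge', np.float64(1.3), np.float64(0.4)), ('flag_6_hinge', np.float64(-1.6), np.float64(1.1)), ('tally_board', np.float64(1.4), np.float64(-0.6))]
```

View pics/w0.png

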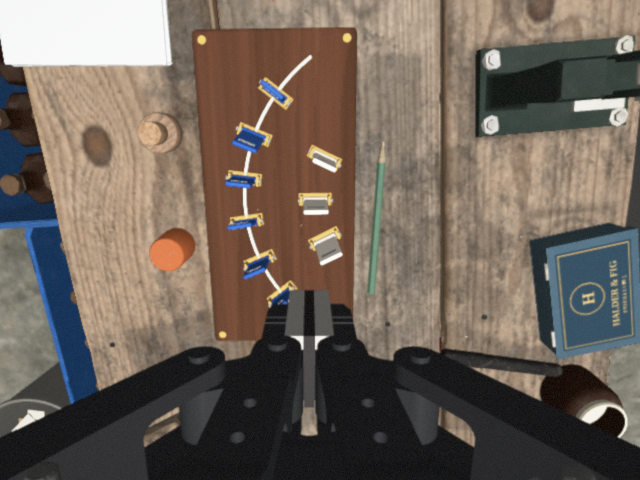

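Wrist view: all six blue flags on the arc from (283,293) to (275,92), flag 5 leaning back to the dot. The wrist fit (residuals ≤3.5 mm, yaw matches the board edge) is good enough, so I sweep.

Run:
```python
from h import *
p=np.array([.5278,-.0311,-.0651]); a0=.96
movep(arc(p,a0,.12),rot(p,a0)); 
if move_l(arc(p,a0,.034),.08,until_force=4): print("contact early",get_state()["position"]); raise SystemExit
F0=get_state()["contact_force"]; mx=[]
for a in np.arange(a0-.09,-1.0,-.09):
    h=move_l(arc(p,a,.034),.06,rot=rot(p,a),until_force=5); s=get_state()
    mx.append((round(a,2),*(s["contact_force"]-F0).round(1)))
    if h: print("STOP",s["position"]); break
print(mx,s["clock"])
if not h:
    move_l(arc(p,a,.15),.12); 
    movep(arc(p,-.2,.27,.12),rot(p,0)); f=grab_frame("top"); save("pics/t1.png",f); f2=grab_frame("scene"); save("pics/s1.png",f2)
    f3=grab_frame("wrist"); save("pics/w1.png",f3)
    cv2.imwrite("pics/s1c.png",cv2.resize(cv2.imread("pics/s1.png")[200:350,180:380],(800,600),interpolation=2))
    print(get_state()["clock"])
```

```text
[(np.float64(0.87), np.float64(0.8), np.float64(0.6), np.float64(0.2)), (np.float64(0.78), np.float64(0.3), np.float64(0.4), np.float64(0.5)), (np.float64(0.69), np.float64(0.0), np.float64(0.8), np.float64(-0.1)), (np.float64(0.6), np.float64(-0.5), np.float64(0.3), np.float64(0.5)), (np.float64(0.51), np.float64(0.4), np.float64(0.7), np.float64(0.8)), (np.float64(0.42), np.float64(0.2), np.float64(0.2), np.float64(0.3)), (np.float64(0.33), np.float64(-0.3), np.float64(1.2), np.float64(-0.2)), (np.float64(0.24), np.float64(0.0), np.float64(1.0), np.float64(0.1)), (np.float64(0.15), np.float64(-0.0), np.float64(-0.2), np.float64(-0.5)), (np.float64(0.06), np.float64(0.5), np.float64(0.4), np.float64(0.9)), (np.float64(-0.03), np.float64(0.3), np.float64(0.1), np.float64(-0.5)), (np.float64(-0.12), np.float64(-0.0), np.float64(0.9), np.float64(-0.3)), (np.float64(-0.21), np.float64(0.3), np.float64(1.1), np.float64(0.2)), (np.float64(-0.3), np.float64(-0.0), np.float64(1.5), np.float64(-0.4)), (np.float64(-0.39), np.float64(0.7), np.float64(0.8), np.float64(0.7)), (np.float64(-0.48), np.float64(0.5), np.float64(0.5), np.float64(0.7)), (np.float64(-0.57), np.float64(0.0), np.float64(1.3), np.float64(1.0)), (np.float64(-0.66), np.float64(0.7), np.float64(0.2), np.float64(-0.4)), (np.float64(-0.75), np.float64(0.9), np.float64(0.4), np.float64(-1.1)), (np.float64(-0.84), np.float64(0.7), np.float64(0.3), np.float64(0.2)), (np.float64(-0.93), np.float64(-0.2), np.float64(0.6), np.float64(-0.3))] 15.6583
17.6583
```

View pics/w1.png

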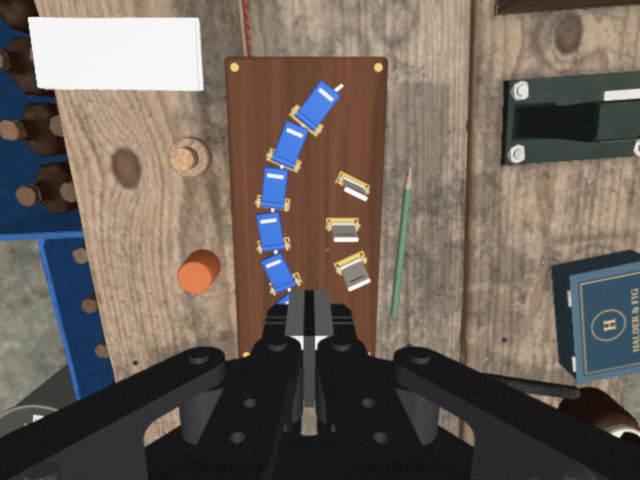

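View pics/s1c.png

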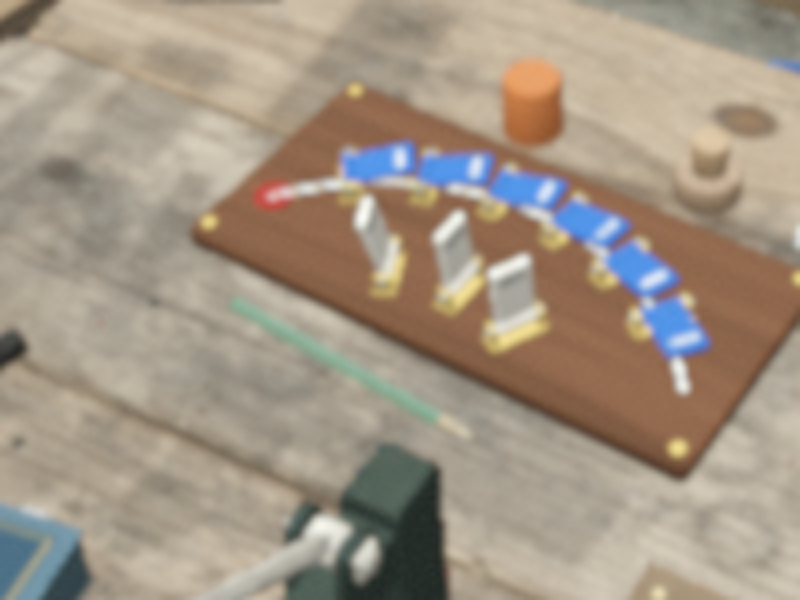

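All six blue flags lie over away from the dot (crop px (380,160) to (677,325)), the white flags still stand as before, and the board and bystanders are in place.

```bash
python3 -c "
from cell import *
print(sign_off())"
```

```text
the job is handed in; nothing more can be done
None
```

I tipped all six blue flags nearly flat, away from the dot and in one sweep from flag 1 to flag 6; force readings along the sweep stayed under about 2 N, the white flags, board and other items looked undisturbed, and I handed the job in at about 18 s.

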